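# Clamp the vacuum gauge onto the plate maker's port

### The arm

A 6-joint arm with a two-finger parallel gripper is mounted at the origin on the work surface. World frame = base frame: x ahead of the robot, y to its left, z up, the work surface at z = 0. Lengths are in m, angles in degrees, forces in N, time in s.
With the tool pointing down it reaches from about 0.35 to 0.875 m from the base axis. Payload 4.2 kg.
Tool frame: the origin (TCP) lies midway between the tips of the shut fingers; the grasp point (between the pads) lies 19 mm behind it; z points along the fingers, y is the line along which they close (so a half turn about z gives the same grasp; the last joint's range is limited). The gripper opens to 87 mm and grips with 3 to 60 N. Pads are 19 mm wide; open, the fingers measure 117 mm over their backs; the gripper's body (75 mm by 190 mm) begins 51 mm behind the grasp point.
Start: joints at [81.222, 22.042, 0.453, 0, -68.411, -14.817], TCP at [0.25, 0.573, 0.223] pointing down, gripper open.
Joint ranges: [-179.83, 179.83], [-69.29, 118.12], [-61.27, 80.66], [-181.25, 117.63], [-171.15, -9.14], [-177.46, 177.46]. Speed limits (degrees/s): [159.86, 159.86, 180, 180, 180, 180].

### API

Orientations are given as [roll, pitch, yaw] about the fixed x, y, z axes, in that order (R = Rz(yaw) Ry(pitch) Rx(roll)).
In Python, from workcell import env gives the robot as it stands. The module is installed in compiled form; this text tells all that it offers. Calls block until the motion is done:
- env.goto(position, orientation): joint-space move of the TCP to a pose.
- env.move_straight(position, rotation=None, rate=0.15, force_limit=None): straight line of the TCP; rotation=None keeps the orientation; rate is the mean speed in m/s. With force_limit (N) it stops when the force on the tool has changed by that much, and returns True; else False.
- env.set_joints(angles): joint-space move.
- env.gripper_to(opening, grasp_force=None): opening from 0.0 (shut) to 1.0 (fully open); grasp_force is the grip in N (None keeps the last); returns when the fingers have stopped.
- env.dwell(seconds).
- env.inverse_kinematics(position, orientation): joint angles nearest the present ones, or None.
- env.read_state(): the state.
- env.grab_frame(name): name is "side" or "top" or "wrist"; returns a dict with "image" (420x560x3 uint8, blue, green, red), "fx", "fy", "cx", "cy" (pixels), "position" and "orientation" of the camera in the world. Camera axes: x right, y up, looking along -z (the intrinsics and any distortion apply to the point x, -y, -z); pixel columns grow to the right and rows downward; lengths in m; the calibration is good to about 2 mm. A picture is of the moment at which its call begins. There is no depth.
A pose or a line that the arm cannot do raises env.Unreachable and nothing moves.
- env.close_job(): hands the job in; it is judged then, once.
Trained networks look in a picture, given as the dict that the camera call returned (one of the last four; its "shot" number tells which), for a name from the list of things; names that differ only in an ending like _2 or _b are one class to them, and where a whole thing is asked for, a point or a joint stands for the part that bears it (a point fixed in the world has none). Each returns a list of dicts, best first, with "score" (0 to 1); they miss things now and then, are a little off and sometimes report something else, mostly with a low value. They report only what shows in the picture. A call takes as long as a camera call. They do not tell look-alikes from the thing itself.
- env.search_frame(picture, thing): "xyz" ([x, y, z] in m, in world coordinates, good to about 4 mm: the middle of the surface that is visible of it).
- env.trace(picture, thing): "mask" (420x560 bool, what is visible of it).
The state is a dict: "clock": time; "joint_positions": joint angles; "qvel": joint speeds; "joint_torque": joint torques, N m; "position": TCP position; "tool_rot": TCP orientation; "force": force on the tool from outside, world axes, zero at the start; "wrist_torque": the same for the moment, N m; "opening": opening from 0.0 (shut) to 1.0 (fully open); "finger_force": force on a finger pad.
Only numpy, scipy, OpenCV 4.12 (cv2) and the standard library are available. Lean on these libraries where they do the work, as an engineer would, in place of code of your own. Each camera call takes 0.05 s, during which the arm holds its last target. There are 200 camera calls.

### The job

Fit the dial gauge to the vacuum port: lay the larger of the two black sealing rings flat on the port's flange over its spigot, set the gauge upright on it dial up, push both halves of the clamp ring fully shut round the flanges, and then swing the bolt fully home into the fork of the other half so that it locks them. Leave everything else on the bench where it lies.

Things in the scene. Friction and masses are not known exactly. Their poses are not given: they have to be found in the camera images.
- port: Vacuum port fixed to the bench: grey base block (110 x 80 x 26), on it a steel stub with a round flange (diameter 60, z 62 to 70) and on that a spigot (diameter 26, 14 high, its top 4 mm tapered to diameter 18). Origin on the port's axis at bench level, z up; +x points from the axis to the clamp ring's hinge pin. Place and yaw vary.
- seat (a point): Centre of the upper face of the port's flange, 70 above the bench, at the foot of the spigot; axes as the port's.
- hinge (a point): On the vertical hinge pin of the clamp ring, 50 mm from the port's axis along the port's +x, 74 above the bench (mid-height of the ring); axes as the port's. The pin (diameter 10) reaches to 100 above the bench.
- left_jaw (a joint): Angle of the left half (port's +y side) of the aluminium clamp ring about the hinge pin, rad: 0 fully shut (stop), grows clockwise seen from above to 1.5 (open); starts 0.9 to 1.35. Stays where left; about 1 N at the tab moves it. Shut: outer radius 39 about the port's axis, wall 6, z 54 to 94, inward lips to radius 24 above z 88.5 (2.5 mm over the seated gauge's flange) and below z 59.5.
- right_jaw (a joint): The right half (port's -y side), its mirror image: 0 fully shut, grows counter-clockwise seen from above to 1.5; starts 0.9 to 1.35, same stiffness. Its free end carries a fork of two plates (z 60 to 67 and 81 to 88) that, shut, spans x -38 to -60, y -4 to -15 in the port's frame. The left half has the same fork, where the bolt is pinned.
- bolt (a joint): Swing bolt on a vertical pin at the left half's free end (shut: port x -52, y +10). Angle relative to the left half, rad: 0 home, along the port's -y through the right fork with the knob just outside it; grows clockwise from above (1.57: away from the hinge) to 2.4; starts 1.3 to 2.0. Stays where left, 0.3 N moves it. Comes home only if both halves are shut to 0.04 rad; then it locks them.
- left_jaw_tab (a point): Middle of the outer face of the left half's thumb tab (face 18 wide, 30 high, z 59 to 89, standing 11 mm out from the ring). Shut, it lies at x -18, y +50 in the port's frame (-68, +50 from the hinge pin) and its face looks to the port's +y; it turns with the half. Axes: x and y are the port's when shut.
- right_jaw_tab (a point): The same on the right half; shut, at x -18, y -50 in the port's frame, looking to -y.
- bolt_knob (a point): Centre of the bolt's knob (round, diameter 20, 16 long along the bolt), 37.5 mm from the bolt's pin along the bolt (the rest is a rod of diameter 8), 74 above the bench. The point's -y points along the bolt away from its pin.
- seal: The right sealing ring: flat black rubber ring, outer diameter 44, bore 29, 8 high, lying flat. Origin: centre of its underside.
- gauge: Steel vacuum gauge, round about its z: flange (diameter 60, z 0 to 8, bore 29 that takes the spigot), neck (diameter 33, to z 24), drum (diameter 50, z 24 to 52) with the white dial on top. Origin: centre of the flange's underside. Stands upright; 0.13 to 0.25 kg.
- small_ring: Bystander: the smaller black ring, outer diameter 36, bore 20 (does not pass over the spigot), 8 high. Origin: centre of the underside.
- ink_tin: Bystander: ink tin, diameter 66, 48 high. Origin: centre of the underside.
- furniture_a: Bystander: dark wooden block 25 (x) x 70 (y) x 45 high, standing close to the sealing ring. Origin: centre of the underside.
- furniture_b: Bystander: light wooden block 25 (x) x 70 (y) x 45 high, standing close to the gauge. Origin: centre of the underside.
- wood_type: Bystander: piece of wood type 50 (x) x 28 (y) x 23 high beside the port, under the swing of the right half. Origin: centre of the underside.
- composing_stick: Bystander: steel composing stick, a flat tray 45 (x) x 180 (y) x 18 high. Origin: centre of the underside.
- brayer: Bystander: ink roller behind the port, roller diameter 40 and 100 long along y, with a wire frame. Origin: under the middle of the roller.
Mind the look-alikes: they are no part of the job. Leave any pink or white look-alike of the seal alone.

How it is judged (in metres and radians):
On the way, in this order (a step that is already met when the one before it is completed fails the run):
1. the sealing ring lies flat on the port's flange, over the spigot (horizontal distance between seal and seat below 0.005 m and z of seal in the frame of seat below 0.0025 m and angle between seal's own z axis and vertical below 0.1 rad), for 0.2 s.
2. the gauge stands on the sealing ring, on the spigot (all of step 1 and horizontal distance between gauge and seat below 0.005 m and z of gauge in the frame of seat between 0.006 and 0.0105 m and angle between gauge's own z axis and vertical below 0.06 rad), for 0.2 s.
3. both halves of the clamp ring are shut round the flanges (all of step 2 and value of joint each of left_jaw, right_jaw below 0.08 rad), for 0.2 s.
4. the bolt is home in the fork (value of joint each of left_jaw, right_jaw below 0.08 rad and value of joint bolt below 0.15 rad), for 0.2 s.
At the end, for the whole second after the job is handed in: Seal flat on the port flange (5 mm off-centre at most, under 2.5 mm up); gauge at rest on it, upright (0.06 rad), within 5 mm of the axis, underside 6 to 10.5 mm above the flange; both ring halves shut (under 0.08 rad); bolt home (under 0.15 rad) (all of step 2 and all of step 4 and linear speed of gauge below 0.02 m/s); the robot touches nothing.
It fails at once if a bystander is moved by more than 30 mm (distance of any of small_ring, ink_tin, furniture_a, furniture_b, wood_type, composing_stick, brayer from where it was at the start of the episode above 0.03 m).
It also fails if it takes over 72 s, if anything falls off the work surface, if the arm or the gripper's body presses on something with over 40 N, if the wrist force passes 120 N, or if a joint passes its speed limit or range.

## Working session

There is one attempt and no reset: what is moved stays moved. The work goes in short steps, each a Python script; the robot and the scene stay as the last script left them, time stands still between calls to the robot, and variables do not carry over. Pictures are saved under pics/ and viewed, at most 10 in all, crops included, and the job is handed in when it is done.

```bash
mkdir -p pics
cat > h.py <<'E'
import numpy as np, cv2
from workcell import env
from scipy.spatial.transform import Rotation as R
def save(f,n): cv2.imwrite('pics/'+n,f['image'])
def camR(f):
    o=np.array(f['orientation'],float)
    return o if o.shape==(3,3) else R.from_euler('xyz',o,degrees=True).as_matrix()
def unproj(f,u,v,z):
    d=np.array([(u-f['cx'])/f['fx'],-(v-f['cy'])/f['fy'],-1.0]); d=camR(f)@d
    p=np.array(f['position']); return p+d*(z-p[2])/d[2]
def proj(f,P):
    q=camR(f).T@(np.array(P)-np.array(f['position']))
    return np.array([f['cx']+f['fx']*q[0]/-q[2], f['cy']-f['fy']*q[1]/-q[2]])
E
python3 - <<'E'
from h import *
fs={n:env.grab_frame(n) for n in('top','side')}
for n,f in fs.items():
    save(f,n+'0.png'); print(n,{k:v for k,v in f.items() if k!='image'})
f=fs['top']
for t in ['port','seal','small_ring','gauge','left_jaw','right_jaw','left_jaw_tab','right_jaw_tab','hinge','bolt_knob','bolt','seat','ink_tin','furniture_a','furniture_b','wood_type','composing_stick','brayer']:
    for n,f in fs.items():
        try: print(t,n,[(np.round(d['xyz'],3).tolist(),round(d['score'],2),proj(f,d['xyz']).round().tolist()) for d in env.search_frame(f,t)[:4]])
        except Exception as e: print(t,n,repr(e)[:100])
print(env.read_state()['clock'])
E
```

```text
top {'fx': 400.89731359484915, 'fy': 400.89731359484915, 'cx': 278.61549353245624, 'cy': 210.41295073424317, 'position': array([ 0.50107991, -0.01512298,  0.89218675]), 'orientation': array([  3.33163373,  -0.94891663, -90.22103654]), 'shot': 1}
side {'fx': 424.2375949648024, 'fy': 424.2375949648024, 'cx': 279.3440031541125, 'cy': 209.6571140239281, 'position': array([0.1468796 , 0.38526742, 0.75304776]), 'orientation': array([ 4.09668049e+01, -1.19615367e-01, -1.33007041e+02]), 'shot': 2}
port top [([0.616, 0.002, 0.071], 0.81, [263.0, 178.0]), ([0.619, 0.077, 0.09], 0.27, [226.0, 175.0])]
port side [([0.61, 0.01, 0.072], 0.65, [259.0, 208.0])]
seal top [([0.506, -0.216, 0.01], 0.72, [363.0, 231.0]), ([0.668, -0.219, 0.008], 0.65, [363.0, 158.0]), ([0.596, -0.28, 0.011], 0.62, [391.0, 191.0]), ([0.674, -0.311, 0.006], 0.55, [403.0, 156.0])]
seal side [([0.591, -0.278, 0.011], 0.64, [351.0, 170.0]), ([0.505, -0.213, 0.008], 0.47, [360.0, 202.0])]
small_ring top [([0.608, 0.288, 0.009], 0.63, [134.0, 186.0]), ([0.621, 0.004, 0.074], 0.43, [262.0, 175.0])]
small_ring side [([0.608, 0.2
[... 1533 characters left out ...]
0.23, [286.0, 150.0])]
furniture_a side [([0.547, -0.313, 0.039], 0.62, [375.0, 164.0])]
furniture_b top [([0.364, 0.36, 0.048], 0.76, [91.0, 301.0]), ([0.67, -0.045, 0.094], 0.23, [286.0, 150.0])]
furniture_b side [([0.547, -0.313, 0.039], 0.62, [375.0, 164.0])]
wood_type top [([0.644, -0.078, 0.017], 0.67, [300.0, 169.0])]
wood_type side [([0.645, -0.08, 0.021], 0.52, [279.0, 195.0]), ([0.546, -0.312, 0.038], 0.31, [375.0, 165.0])]
composing_stick top [([0.393, -0.002, 0.008], 0.73, [266.0, 283.0])]
composing_stick side [([0.396, 0.007, 0.004], 0.69, [332.0, 289.0])]
brayer top [([0.748, -0.017, 0.036], 0.78, [273.0, 120.0])]
brayer side [([0.743, -0.006, 0.037], 0.98, [228.0, 184.0])]
1.9
```

Run:
```python
import cv2
a=cv2.imread('pics/top0.png')
cv2.imwrite('pics/c1.png',cv2.resize(a[95:320,80:430],None,fx=2.28,fy=2.28,interpolation=cv2.INTER_CUBIC))
```

```text
(no output)
```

View pics/c1.png

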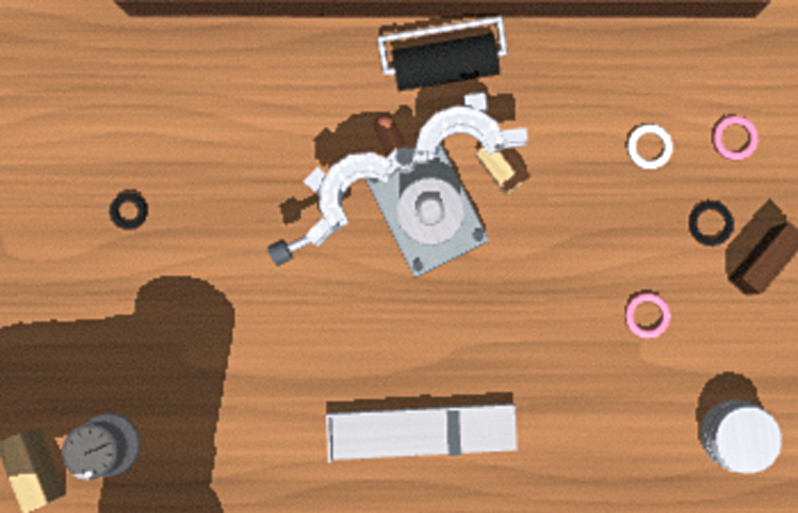

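Candidates for the seal (full top-image pixels):
- Black rings: (392,192) and (136,187).
- Pink rings: (403,156) and (363,231).
- White ring: (363,158).

The black one at (392,192), beside the dark block, looks larger than the one at (136,187), so it is my choice. I'll check it in close-up wrist views over the gauge, the port and the seal.

Run:
```python
from h import *
import pickle
s=env.read_state(); print(s['tool_rot'],s['clock'])
out={}
for n,p in [('gauge',[0.42,0.30,0.25]),('port',[0.60,0.02,0.30]),('seal',[0.58,-0.27,0.22])]:
    env.goto(p,[180,0,0] if abs(abs(s['tool_rot'][0])-180)<5 else s['tool_rot'])
    env.dwell(0.3)
    f=env.grab_frame('wrist'); out[n]=f; save(f,'w_'+n+'.png')
    print(n,np.round(f['position'],3),np.round(f['orientation'],2),f['fx'],env.read_state()['clock'])
    for t in {'gauge':['gauge','furniture_b'],'port':['seat','hinge','left_jaw_tab','right_jaw_tab','bolt_knob','wood_type'],'seal':['seal','furniture_a']}[n]:
        print(t,[(np.round(d['xyz'],3).tolist(),round(d['score'],2),proj(f,d['xyz']).round().tolist()) for d in env.search_frame(f,t)[:3]])
pickle.dump(out,open('w.pkl','wb'))
a=[cv2.resize(out[n]['image'],(400,300),interpolation=cv2.INTER_AREA) for n in('gauge','seal')]
p=cv2.resize(out['port']['image'],(400,300),interpolation=cv2.INTER_AREA)
t=cv2.imread('pics/top0.png')[110:260,110:310]; 
cv2.imwrite('pics/m1.png',np.vstack([np.hstack(a),np.hstack([p,cv2.resize(t,(400,300))])]))
```

```text
[-1.79999233e+02 -6.47092599e-04 -2.35942431e+01] 1.9
gauge [0.498 0.3   0.412] [-1.633e+01 -2.000e-02 -8.998e+01] 319.9079809096577 3.475
gauge [([0.39, 0.3, 0.05], 0.93, [285.0, 208.0]), ([0.39, 0.013, 0.002], 0.4, [501.0, 198.0])]
furniture_b [([0.365, 0.366, 0.045], 0.75, [230.0, 226.0])]
port [0.678 0.02  0.462] [-16.32  -0.   -89.95] 319.9079809096577 5.2
seat [([0.628, 0.003, 0.078], 0.94, [298.0, 156.0])]
hinge [([0.598, -0.28, 0.007], 0.66, [493.0, 171.0]), ([0.624, 0.003, 0.07], 0.59, [298.0, 159.0])]
left_jaw_tab [([0.619, 0.08, 0.093], 0.74, [233.0, 166.0])]
right_jaw_tab [([0.673, -0.043, 0.094], 0.59, [341.0, 118.0]), ([0.753, -0.022, 0.031], 0.48, [319.0, 49.0])]
bolt_knob [([0.564, 0.122, 0.081], 0.74, [202.0, 208.0]), ([0.562, -0.321, 0.034], 0.19, [530.0, 200.0])]
wood_type [([0.643, -0.08, 0.022], 0.68, [359.0, 140.0])]
seal [ 0.659 -0.27   0.382] [-1.628e+01 -1.000e-02 -8.995e+01] 319.9079809096577 7.0083
seal [([0.502, -0.217, 0.011], 0.95, [242.0, 244.0]), ([0.672, -0.218, 0.009], 0.89, [238.0, 100.0]), ([0.595, -0.279, 0.005], 0.7, [292.0, 169.0])]
furniture_a [([0.56, -0.326, 0.042], 0.86, [335.0, 206.0])]
```

View pics/m1.png

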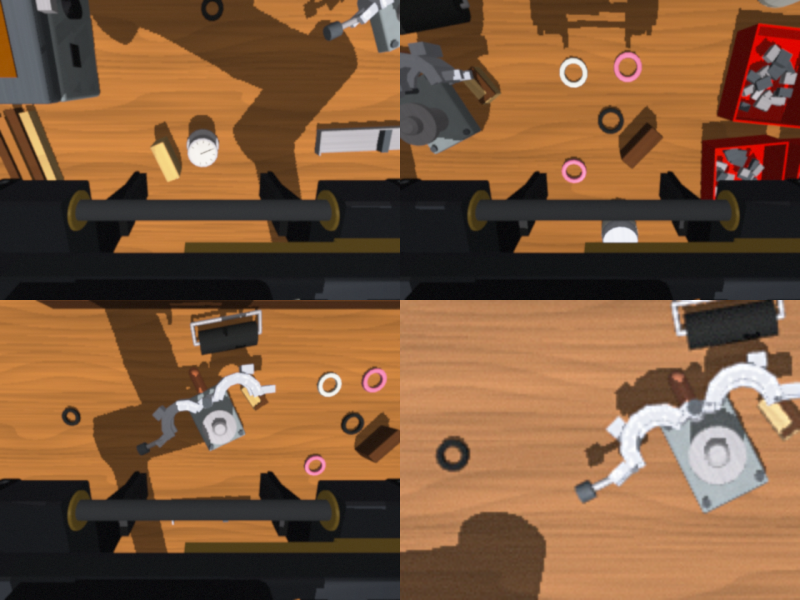

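The views confirm it. The ring at wrist pixel (292,169), beside the dark block, is black and clearly larger than the other black ring by the bench's left end. Next I fit the circle edges for accurate centres.

```bash
cat >> h.py <<'E'
T=np.linspace(0,2*np.pi,120,endpoint=False)
def grad(f):
    g=cv2.GaussianBlur(cv2.cvtColor(f['image'],cv2.COLOR_BGR2GRAY),(0,0),0.8).astype(np.float32)
    return cv2.Sobel(g,cv2.CV_32F,1,0)/8,cv2.Sobel(g,cv2.CV_32F,0,1)/8
def projN(f,P):
    q=(P-np.array(f['position']))@camR(f)
    return np.stack([f['cx']-f['fx']*q[:,0]/q[:,2],f['cy']+f['fy']*q[:,1]/q[:,2]],1).astype(np.float32)
def cscore(f,G,x,y,circ):
    s=0
    for r,z,sg in circ:
        P=np.stack([x+r*np.cos(T),y+r*np.sin(T),np.full_like(T,z)],1)
        uv=projN(f,P); n=projN(f,P+np.stack([np.cos(T),np.sin(T),0*T],1)*1e-3)-uv; n/=np.linalg.norm(n,axis=1,keepdims=True)
        gx=cv2.remap(G[0],uv[:,0],uv[:,1],cv2.INTER_LINEAR).ravel();gy=cv2.remap(G[1],uv[:,0],uv[:,1],cv2.INTER_LINEAR).ravel()
        d=gx*n[:,0]+gy*n[:,1]; s+=np.clip(d*sg if sg else abs(d),0,25).mean()
    return s
def fit(f,x0,y0,circ,w=0.015):
    G=grad(f); c=(x0,y0)
    for st in (0.0015,0.0004):
        k=np.arange(-w,w+1e-9,st); b=max((cscore(f,G,c[0]+a,c[1]+e,circ),c[0]+a,c[1]+e) for a in k for e in k); c=b[1:]; w=2*st
    return b
E
python3 - <<'E'
from h import *
import pickle
o=pickle.load(open('w.pkl','rb')); top=env.grab_frame('top')
# top0 image with first top pose
t0=dict(top); t0['image']=cv2.imread('pics/top0.png'); pickle.dump(t0,open('t0.pkl','wb'))
def show(n,fs,x,y,c,w=.015):
    for k,f in fs: print(n,k,np.round(fit(f,x,y,c,w),4))
S=[(.022,.008,1),(.0145,.008,-1)]; s=[(.018,.008,1),(.010,.008,-1)]
sf=[('top',t0),('wp',o['port']),('ws',o['seal'])]
show('seal',sf,.596,-.279,S); show('seal-as-small',sf,.596,-.279,s)
show('small',sf[:2],.608,.288,s); show('small-as-big',sf[:2],.608,.288,S)
show('gauge',[('top',t0),('wg',o['gauge'])],.385,.300,[(.025,.052,0)])
P=[(.030,.070,0),(.009,.084,0),(.013,.080,0)]
show('port',sf[:2],.610,.005,P,.02); show('port_fl',sf[:2],.610,.005,P[:1],.02)
f=o['port']; 
for k,f,c in (('a',t0,(258,170)),('b',o['port'],(300,150))):
    pass
A=cv2.resize(t0['image'][120:220,190:310],None,fx=3.3,fy=3.3,interpolation=cv2.INTER_CUBIC)
B=cv2.resize(o['port']['image'][75:225,190:370],(396,330),interpolation=cv2.INTER_CUBIC)
cv2.imwrite('pics/m2.png',np.hstack([A,B]))
E
```

```text
seal top [50.      0.5928 -0.2807]
seal wp [36.4514  0.5962 -0.2784]
seal ws [36.8618  0.5962 -0.2818]
seal-as-small top [28.7665  0.5886 -0.2766]
seal-as-small wp [23.9189  0.5999 -0.2807]
seal-as-small ws [19.9186  0.5969 -0.2777]
small top [49.9442  0.6056  0.2841]
small wp [38.704   0.6097  0.2833]
small-as-big top [20.8849  0.6086  0.2792]
small-as-big wp [15.7533  0.6126  0.2871]
gauge top [11.9435  0.3803  0.3017]
gauge wg [22.914   0.3833  0.3013]
port top [ 4.56417e+01  5.98800e-01 -7.70000e-03]
port wp [ 3.94488e+01  5.99900e-01 -7.70000e-03]
port_fl top [ 1.61088e+01  5.98100e-01 -8.40000e-03]
port_fl wp [ 1.5847e+01  5.9960e-01 -8.5000e-03]
```

View pics/m2.png

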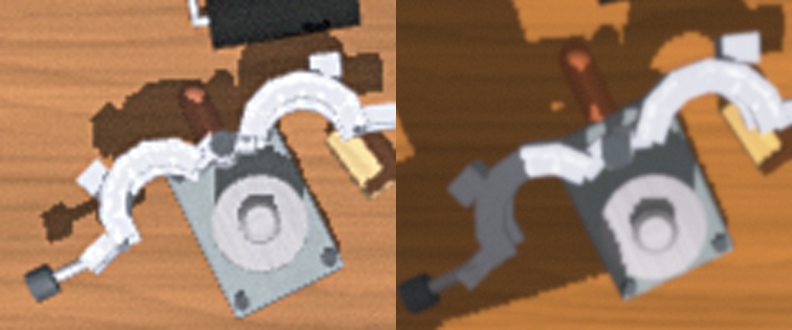

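```bash
python3 - <<'E'
from h import *
import pickle
o=pickle.load(open('w.pkl','rb'));t0=pickle.load(open('t0.pkl','rb')); wp=o['port']
c=np.array([.5993,-.0077])
for k,f in(('t',t0),('w',wp)):
    G=grad(f); b=[]
    for r in(.048,.050,.052):
        for y in np.arange(5,50,.5):
            a=np.radians(y); b.append((cscore(f,G,c[0]+r*np.cos(a),c[1]+r*np.sin(a),[(.005,.1,1)]),r,y))
    print(k,[np.round(x,2).tolist() for x in sorted(b)[::-1][:4]])
u=lambda x,y:(190+x/3.3,120+y/3.3)
def uw(x,y): return (190+x/2.2,75+y/2.2)
p=lambda f,q,z:unproj(f,*q,z)[:2]
def ang(a,b): d=b-a; return np.degrees(np.arctan2(d[1],d[0]))
print('pin',ang(c,p(t0,u(223,143),.1)),np.linalg.norm(p(t0,u(223,143),.1)-c),ang(c,p(wp,uw(618,143)if 0 else uw(618-396,143),.1)))
print('edge',ang(p(t0,u(240,318),.026),p(t0,u(165,170),.026)),ang(p(t0,u(240,318),.026),p(t0,u(343,262),.026))+90,ang(p(wp,uw(230,299),.026),p(wp,uw(335,245),.026))+90)
yaw=np.radians(26)
H=c+.05*np.array([np.cos(yaw),np.sin(yaw)])
for n,q,q2,y0 in(('L',u(91,178),uw(466-396,183),45),('R',u(325,63),uw(741-396,46),-45)):
    for f,qq in((t0,q),(wp,q2)):
        d=p(f,qq,.089)-H; a0=np.arctan2(y0,-68)+yaw
        print(n,np.round(p(f,qq,.089),3),np.linalg.norm(d),((a0-np.arctan2(d[1],d[0]))*np.sign(y0)+np.pi)%(2*np.pi)-np.pi)
# block a orientation near seal
for n,f,t in(('a',o['seal'],'furniture_a'),('b',o['gauge'],'furniture_b')):
    f2=f
    m=env.trace(f,t)[0]['mask'] if 0 else None
E
python3 - <<'E'
from h import *
import pickle
o=pickle.load(open('w.pkl','rb'))
A=cv2.resize(o['seal']['image'][130:250,260:400],(396,340),interpolation=cv2.INTER_CUBIC)
B=cv2.resize(o['gauge']['image'][150:270,190:330],(396,340),interpolation=cv2.INTER_CUBIC)
cv2.imwrite('pics/m3.png',np.hstack([A,B]))
E
```

```text
t [[13.79, 0.05, 32.0], [13.76, 0.05, 31.5], [13.7, 0.05, 31.0], [13.66, 0.05, 30.5]]
w [[8.95, 0.05, 29.5], [8.66, 0.05, 29.0], [8.48, 0.05, 30.0], [8.24, 0.05, 28.5]]
pin 26.430302024077946 0.0467808689373666 22.494006855012678
edge 26.735119366926035 28.40569933133621 28.447422904316056
L [0.622 0.094] 0.0828917122255432 1.1643602394443509
L [0.628 0.093] 0.08054013016144196 1.2306810242035944
R [ 0.693 -0.049] 0.07980169073528692 1.184828147295275
R [ 0.696 -0.049] 0.08151734506082392 1.2232574261599307
```

View pics/m3.png

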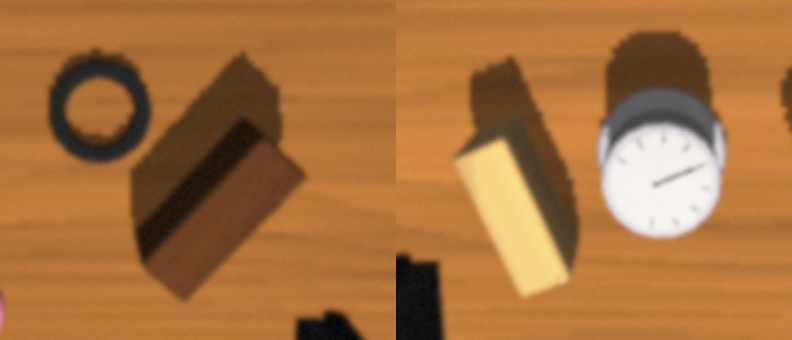

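Run:
```python
from h import *
S=[.5945,-.281]
env.gripper_to(0.75)
env.goto([*S,.06],[180,0,45]); env.move_straight([*S,.004],rate=.1)
env.gripper_to(0.0,8); print('o1',env.read_state()['opening'])
env.gripper_to(0.62)
env.move_straight([*S,.030]); env.goto([*S,.030],[180,0,-45]); env.move_straight([*S,.004])
env.gripper_to(0.0,15); s=env.read_state(); print('o2',s['opening'],s['position'],s['clock'])
env.move_straight([*S,.13],rate=.25)
c=[.5993,-.0077]
env.goto([*c,.15],[180,0,28]); env.dwell(.2)
print(env.read_state()['opening'],env.read_state()['force'])
env.move_straight([*c,.092],rate=.15)
print(env.move_straight([*c,.0745],rate=.04,force_limit=6))
s=env.read_state(); print(s['position'],s['force'],s['clock'],s['opening'])
```

```text
o1 0.4930842927424839
o2 0.4871475321504189 [ 0.59483224 -0.28113558  0.0047517 ] 12.8667
0.4849120537569798 [ 0.54550266 -0.02488045  0.02552254]
True
[ 0.59904867 -0.00764291  0.07450393] [-0.66985776  0.22309594  4.30773072] 15.7917 0.4844331920743889
```

Run:
```python
from h import *
c=[.5993,-.0077]
env.gripper_to(0.62); env.move_straight([*c,.16],rate=.25)
env.goto([.57,.0,.26],[180,0,0]); env.dwell(.2)
f=env.grab_frame('wrist'); t=env.grab_frame('top')
print(np.round(fit(f,*c,[(.022,.078,1)],.012),4),np.round(fit(f,*c,[(.030,.070,0)],.012),4))
u,v=proj(f,[*c,.078]).astype(int); print(u,v)
A=cv2.resize(f['image'][v-60:v+60,u-70:u+70],(396,340),interpolation=cv2.INTER_CUBIC)
u,v=proj(t,[*c,.078]).astype(int)
B=cv2.resize(t['image'][v-45:v+45,u-52:u+52],(396,340),interpolation=cv2.INTER_CUBIC)
cv2.imwrite('pics/m4.png',np.hstack([A,B])); print(env.read_state()['clock'])
```

```text
[ 2.32263e+01  6.03400e-01 -8.20000e-03] [15.2544  0.598  -0.0161]
290 159
17.6917
```

View pics/m4.png

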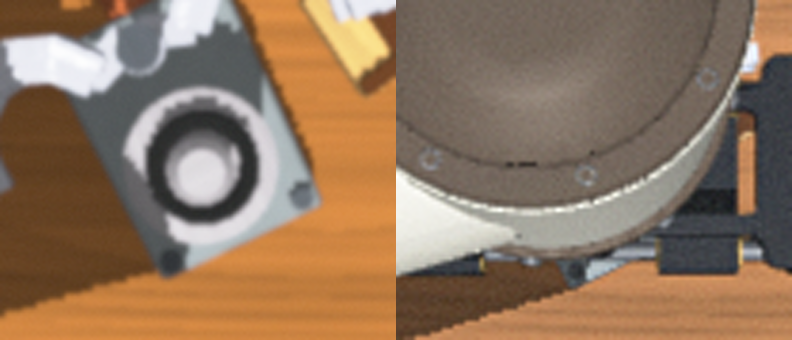

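The seal is flat on the flange with the spigot showing through its bore (left panel, about (203,166)). Next is the gauge.

Run:
```python
from h import *
g=[.382,.3015]; c=[.5993,-.0077]
env.gripper_to(0.85)
env.goto([*g,.11],[180,0,-63]); env.move_straight([*g,.028],rate=.12)
env.gripper_to(0.0,15); s=env.read_state(); print(s['opening'],s['force'],s['position'])
env.move_straight([*g,.19],rate=.25)
env.goto([*c,.18],[180,0,-62]); env.dwell(.2); s=env.read_state(); print(s['opening'],s['force'])
env.move_straight([*c,.125],rate=.15)
print(env.move_straight([*c,.1062],rate=.03,force_limit=8))
s=env.read_state(); print(s['position'],s['force'],s['clock'],s['opening'])
```

```text
0.5714387759053139 [-0.8598613  -0.18082485  3.04465193] [0.38214798 0.30172422 0.0283476 ]
0.5678710723171743 [-0.31800256  0.43777031 -0.714604  ]
False
[ 0.59894031 -0.00782896  0.10642443] [-2.32015324  0.41823998  2.76125082] 25.0583 0.5686295498175521
```

```bash
cat >> h.py <<'E'
C=np.array([.5993,-.0077]); YAW=np.radians(28)
def rot(a,v): return np.array([np.cos(a)*v[0]-np.sin(a)*v[1],np.sin(a)*v[0]+np.cos(a)*v[1]])
H=C+rot(YAW,[.05,0])
def tabpose(side,th,gap):   # side +1 left, -1 right
    a=YAW-side*th
    p=H+rot(a,[-.068,side*(.050+.0095+gap)])
    y=np.degrees(a)-90
    return p,[180,0,y]
def shut(side,th0,z=.073):
    p,o=tabpose(side,th0,.010)
    env.goto([*p,.16],o); env.move_straight([*p,z],rate=.2)
    for th in list(np.arange(th0-.12,.12,-.18))+[.08,-.04]:
        p,o=tabpose(side,th,0)
        lim=env.move_straight([*p,z],o,rate=.12 if th>.1 else .05,force_limit=15)
        if lim: print('limit at',round(th,2),env.read_state()['force']); break
    env.dwell(.1); s=env.read_state(); print(side,np.round(s['position'],4),np.round(s['force'],2),s['clock'])
    p,o=tabpose(side,0,.02); env.move_straight([*p,z]); env.move_straight([*p,.16],rate=.25)
E
python3 - <<'E'
from h import *
env.gripper_to(0.75); env.move_straight([*C,.20],rate=.25); env.gripper_to(0.0)
p,o=tabpose(-1,1.25,.01); env.goto([*p,.20],o)
f=env.grab_frame('side'); t=env.grab_frame('top')
A=[]
for k,h in((f,60),(t,60)):
    u,v=proj(k,[*C,.1]).astype(int); A.append(cv2.resize(k['image'][v-h:v+h,u-70:u+70],(396,340),interpolation=cv2.INTER_CUBIC))
cv2.imwrite('pics/m5.png',np.hstack(A))
print(np.round(fit(t,*C,[(.025,.130,0)],.01),4),env.read_state()['clock'])
E
```

```text
[ 1.93788e+01  5.98500e-01 -6.30000e-03] 28.7667
```

View pics/m5.png

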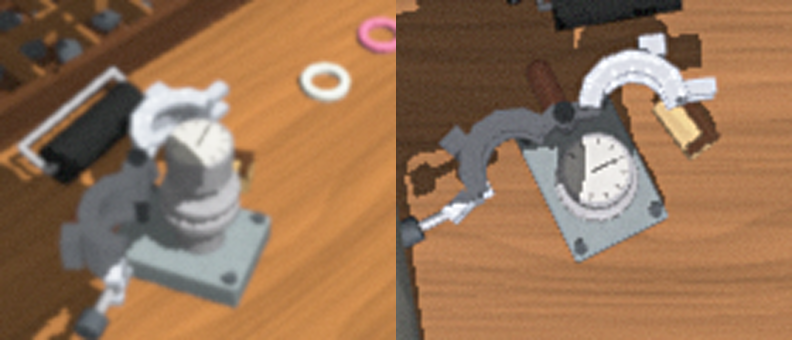

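The gauge stands upright on the port and the fitted dial centre agrees with the port's axis. Now I shut both halves.

Run:
```python
from h import *
shut(-1,1.25)
shut(1,1.25)
env.goto([.52,.0,.30],[180,0,0])
t=env.grab_frame('wrist')
u,v=proj(t,[*C,.09]).astype(int); print(u,v)
cv2.imwrite('pics/m6.png',cv2.resize(t['image'][max(v-80,0):v+70,u-100:u+100],(800,600),interpolation=cv2.INTER_CUBIC))
print(max(v-80,0),u-100,[(np.round(d['xyz'],3),d['score']) for d in env.search_frame(t,'bolt_knob')[:2]],env.read_state()['clock'])
```

```text
limit at -0.04 [ 1.18691543 -1.62468444  0.47118681]
-1 [ 0.6116 -0.0687  0.0732] [ 1.42 -3.21  0.96] 32.4167
limit at -0.04 [-1.22592043  4.66887625  1.84488615]
1 [0.5568 0.0406 0.073 ] [-0.9   4.64  3.85] 37.8583
290 110
30 190 [(array([ 0.516, -0.019,  0.078]), 0.16)] 39.8083
```

View pics/m6.png

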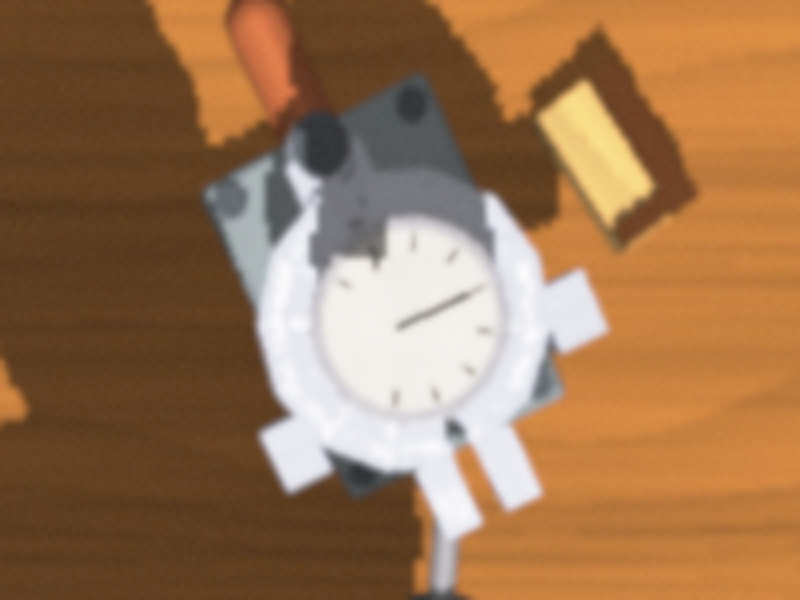

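Both halves look shut, with the fork gap at about (475,480). The left push ended about 3 mm short of nominal, so I push both again, slowly and harder, then swing the bolt home.

```bash
cat > b.py <<'E'
from h import *
def loc(): 
    s=env.read_state(); return np.round(rot(-YAW,s['position'][:2]-C),4),np.round(s['force'],1),s['clock']
for side in (-1,1):
    p,o=tabpose(side,0,.012); env.goto([*p,.16],o); env.move_straight([*p,.073],rate=.2)
    p,o=tabpose(side,-.07,0); print(env.move_straight([*p,.073],o,rate=.03,force_limit=25),side,*loc())
    p,o=tabpose(side,0,.015); env.move_straight([*p,.073]); env.move_straight([*p,.16],rate=.25)
PIN=C+rot(YAW,[-.052,.010])
def bp(a,gap,r=.042):
    d=np.array([-np.sin(a),-np.cos(a)]); t=np.array([np.cos(a),-np.sin(a)])
    return PIN+rot(YAW,r*d-t*(.0195+gap)),[180,0,28-np.degrees(a)]
p,o=bp(2.05,.014); env.goto([*p,.15],o); env.move_straight([*p,.071],rate=.2)
for a in list(np.arange(1.9,.25,-.22))+[.15,-.06]:
    p,o=bp(a,0); 
    if env.move_straight([*p,.071],o,rate=.12 if a>.2 else .05,force_limit=12): print('limit',a); break
print(a,*loc())
p,o=bp(0,.03); env.move_straight([*p,.071]); env.move_straight([*p,.20],rate=.25)
env.goto([.50,.0,.30],[180,0,0])
t=env.grab_frame('wrist')
u,v=proj(t,[*C,.09]).astype(int); r0=max(v-60,0)
cv2.imwrite('pics/m7.png',cv2.resize(t['image'][r0:r0+150,u-100:u+100],(800,600),interpolation=cv2.INTER_CUBIC))
print(env.read_state()['clock'])
E
python3 b.py
```

```text
False -1 [-0.0206 -0.0592] [  7.9 -14.7  -5.3] 41.9833
True 1 [-0.0193  0.0629] [-3.6  6.   4.6] 44.4417
-0.06 [-0.0731 -0.0317] [-5.3 -0.9  3.5] 49.8833
51.6917
```

View pics/m7.png

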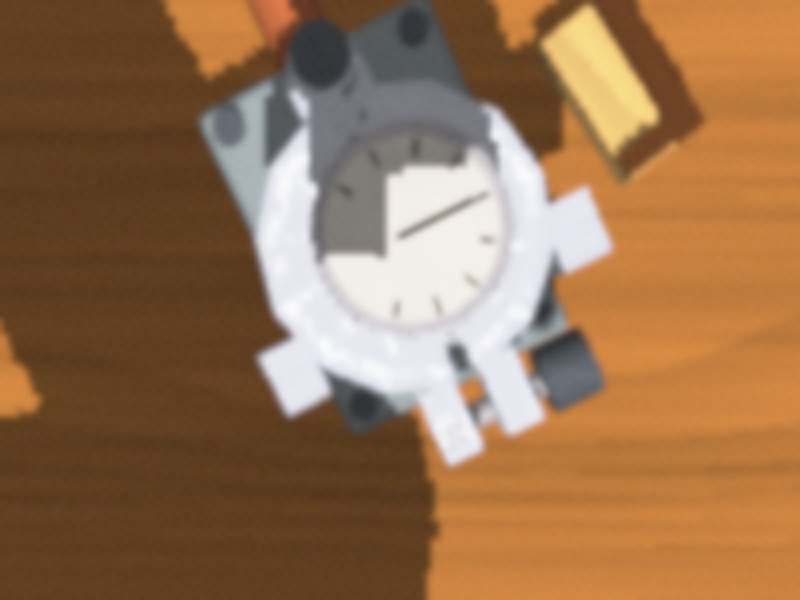

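```bash
python3 -c "
from workcell import env
env.dwell(.3); print(env.close_job())"
```

```text
the job is handed in; nothing more can be done
None
```

The job is handed in with about 52 s of the 72 s used: seal and gauge are on the port, both clamp halves are shut and the bolt is home in the fork by the last picture. The system returned no verdict, and I did not measure the bystanders' positions at the end.

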